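# Seat a keyed pulley on its drive shaft and cap it with the collar

### The job

The pulley has been slipped onto the upright shaft of the drive stand but is sitting up on top of the shaft's keys. Turn it until its keyways drop over the keys and it sits fully home on the shoulder; then put the loose steel retaining collar over the end of the shaft so that it stands flat on the pulley's hub. Let go of both and leave the brass weight and the jar standing where they are.

Things in the scene. Friction and masses are not known exactly. Their poses are not given: they have to be found in the camera images.
- stand: fixed drive stand: green base 190 (x) x 160 (y) mm, 50 high, with a round shoulder (60 mm across, top 56 mm above the bench) and an upright dark steel shaft at its centre, 20 mm thick. Two opposite keys stick out along its +x and -x (the long way of the base), each 8 mm wide, reaching 16 mm from the axis, from the shoulder up to 78 mm above the bench. Origin: on the shaft axis at bench level; z up.
- shaft_top (a point): centre of the stand's shaft tip (coned), on the shaft axis, 140 mm above the bench.
- pulley: loose aluminium pulley, 0.35 to 0.6 kg: grooved disc 120 mm across, 20 mm thick, below a round hub 50 mm across; 62 mm high overall. Bore 22 mm, right through, with two opposite keyways over the whole height along the pulley's +x and -x, each 11 mm wide, reaching 18 mm from the axis; half a turn makes no difference. Origin: on the axis at the underside; z up.
- hub_top (a point): centre of the pulley's hub top, on its axis, 62 mm above its underside. At the start the pulley's underside is on top of the keys (hub top 140 mm above the bench, level with the shaft tip), keyways 34 to 90 degrees out of line, either way. Turned into line it drops 22 mm onto the shoulder: underside at 56 mm, hub top at 118 mm, 22 mm of shaft showing.
- collar: loose plain steel collar (a thick ring), 48 mm across, 40 mm high, bore 22 mm right through, 0.2 to 0.33 kg, standing upright on the bench left of the stand. Origin: on its axis at the underside; z up. Fitted, its underside is on the hub top, 118 mm above the bench.
- weight: bystander: solid brass weight with a waist and a knob, 54 mm across, 60 mm high. Origin: underside centre. Stays where it is. It, the jar and the collar swap places from one start to another.
- jar: bystander: amber glass jar with a dark screw cap, 54 mm across, 75 mm high. Origin: underside centre. Stays where it is.
Not all that is in view belongs to the job. What is meant by the collar is not red, and is the larger of those in its own colour.

How it is judged:
By the outcome, as a careful person would: the job done as asked, in the order asked, and still so for the second after the job is handed in, with the robot touching nothing.
It also fails if it takes over 54 s, if anything falls off the work surface, if the arm or the gripper's body presses on something with over 40 N, if the wrist force passes 120 N, or if a joint passes its speed limit or range.

### The arm

A 6-joint arm with a two-finger parallel gripper is mounted at the origin on the work surface. World frame = base frame: x ahead of the robot, y to its left, z up, the work surface at z = 0. Lengths are in m, angles in degrees, forces in N, time in s.
With the tool pointing down it reaches from about 0.35 to 0.875 m from the base axis. Payload 4.2 kg.
Tool frame: the origin (TCP) lies midway between the tips of the shut fingers; the grasp point (between the pads) lies 19 mm behind it; z points along the fingers, y is the direction in which the jaws open and shut (so a half turn about z gives the same grasp; the last joint's range is limited). The gripper opens to 87 mm and grips with 3 to 60 N. Pads are 19 mm wide; open, the fingers measure 117 mm over their backs; the gripper's body (75 mm by 190 mm) begins 51 mm behind the grasp point.
Start: joints at [-49.125, 22.042, 0.453, 0, -68.411, -14.817], TCP at [0.275, -0.561, 0.223] pointing down, gripper open.
Joint ranges: [-179.83, 179.83], [-69.29, 118.12], [-61.27, 80.66], [-181.25, 117.63], [-171.15, -9.14], [-177.46, 177.46]. Speed limits (degrees/s): [159.86, 159.86, 180, 180, 180, 180].

### API

Orientations are given as a 3x3 rotation matrix whose columns are the frame's x, y, z axes.
In Python, from station import sense, capture, get_calibration, finish_job, spot_in, spot_point gives the robot as it stands.
- The arm moves only by the shell command python3 -m inch 'ROWS'. ROWS is JSON, a list of rows, each an object with "fingers": the finger opening in cm, from 0 to 8.7; "delta_pos": the shift along the tool's x, y, z in cm, a list of three; "spin": the turn about the tool's z in degrees. In form: [{"fingers": fingers, "delta_pos": [dx, dy, dz], "spin": spin}, ...]. A call has 1 to 20 rows; each row is the pose to reach, as a shift and turn from the pose commanded when the call began, along the tool's axes at that moment; what a row does not reach only later rows make up. A row lasts 1/10 s, in which the tool goes at most 50 mm and 8.59 degrees, less where a joint would pass 70% of its speed; a pose out of reach is approached as far as the arm can. A call with a gripper value outside its range is refused whole. The fingers move at their own pace and stop on an object; the grip force is fixed at half the most. Time passes only in rows, so rows that repeat a pose let the fingers close. It gives the time, the measured TCP pose, the force and the opening at its end, in the units of the state.
- sense(): the state, without advancing time (a new reading comes with each control period).
- capture(name): name is "scene" or "side" or "wrist"; returns the picture (384x512x3 uint8, red, green, blue); there is no depth.
- get_calibration(name): a dict with "K" (3x3 intrinsics, pixels), "T" (4x4, takes a point from camera to world coordinates). Camera axes: x right, y up, looking along -z (the intrinsics and any distortion apply to the point x, -y, -z); pixel columns grow to the right and rows downward; lengths in m; the calibration is good to about 2 mm. A picture is of the moment at which its call begins: read the wrist's pose just before it. get_calibration takes no time and is no camera call; for the wrist camera it gives the pose at the moment of the call.
- finish_job(): hands the job in, once; it reports no verdict.
Trained networks look in the newest picture that a camera, given by its name, has taken for a name from the list of things; names that differ only in an ending like _2 or _b are one class to them, and where a whole thing is asked for, a point or a joint stands for the part that bears it (a point fixed in the world has none). Each returns a list of dicts, best first, with "conf" (0 to 1); they miss things now and then, are a little off and sometimes report something else, mostly with a low value. They report only what shows in the picture. A call takes as long as a camera call. They do not tell look-alikes from the thing itself.
- spot_in(camera, target): "extent" ([left, top, right, bottom] as shares, 0 to 1, of the picture: columns of its width, rows of its height, round what is visible of it).
- spot_point(camera, target): "location" ([column, row] as shares, 0 to 1, of the picture: columns of its width, rows of its height: a listed point, or the origin of a listed thing).
The state is a dict: "time_s": time; "joints": joint angles; "joint_velocities": joint speeds; "effort": joint torques, N m; "tcp_pos": TCP position; "ee_rot": TCP orientation; "wrist_force": force on the tool from outside, world axes, zero at the start; "moment": the same for the moment, N m; "gripper_width": opening from 0.0 (shut) to 1.0 (fully open).
Only numpy, scipy, OpenCV 4.12 (cv2) and the standard library are available. Lean on these libraries where they do the work, as an engineer would, in place of code of your own. Each camera call takes 0.05 s, during which the arm holds its last target.

## Working session

There is one attempt and no reset: what is moved stays moved. The work goes in short steps, Python scripts to look and compute and a shell command to move; the robot and the scene stay as the last step left them, time stands still between calls to the robot, and variables do not carry over. Pictures are saved under pics/ and viewed, and the job is handed in when it is done.

```bash
ls; mkdir -p pics; cat > h.py <<'E'
import numpy as np, cv2
from station import sense, capture, get_calibration, finish_job, spot_in, spot_point
def ray(cal,px):
    K=np.array(cal["K"]);T=np.array(cal["T"])
    d=np.linalg.inv(K)@np.array([px[0],px[1],1.0]); d=np.array([d[0],-d[1],-d[2]])
    d=T[:3,:3]@d; return T[:3,3],d/np.linalg.norm(d)
def proj(cal,p):
    K=np.array(cal["K"]);T=np.array(cal["T"])
    c=T[:3,:3].T@(np.array(p)-T[:3,3]); c=np.array([c[0],-c[1],-c[2]]); u=K@c; return u[:2]/u[2]
def tri(rays):
    A=np.zeros((3,3));b=np.zeros(3)
    for o,d in rays:
        P=np.eye(3)-np.outer(d,d);A+=P;b+=P@o
    x=np.linalg.solve(A,b); return x,[np.linalg.norm((np.eye(3)-np.outer(d,d))@(x-o)) for o,d in rays]
def onz(r,z):
    o,d=r; return o+d*(z-o[2])/d[2]
def save(n,im,s=1.5): cv2.imwrite(f"pics/{n}.png",cv2.resize(im[:,:,::-1],None,fx=s,fy=s,interpolation=cv2.INTER_CUBIC))
E
python3 - <<'E'
from h import *
s=sense();print(s["time_s"],s["tcp_pos"],s["ee_rot"],s["gripper_width"])
for c in["scene","side","wrist"]:
    cal=get_calibration(c)
    print(c,{k:np.round(np.array(v),3).tolist() for k,v in cal.items()})
    im=capture(c);save("a_"+c,im)
    if c!="wrist":
      for t in["stand","shaft_top","pulley","hub_top","collar","weight","jar"]:
        for r in spot_point(c,t)[:4]: print(c,t,round(r["conf"],2),np.round(np.array(r["location"])*[512,384],1))
      for t in ["collar","pulley","stand"]:
        for r in spot_in(c,t)[:4]: print(c,t,round(r["conf"],2),np.round(np.array(r["extent"])*[512,384,512,384],1))
print(sense()["time_s"])
E
```

```text
pics
0.0 [ 0.27429962 -0.56091973  0.22145372] [[-8.98445749e-01 -4.39083420e-01 -9.92919529e-04]
 [-4.39084539e-01  8.98443721e-01  1.90975880e-03]
 [ 5.35388932e-05  2.15179029e-03 -9.99997683e-01]] 0.9984332545411252
scene {'K': [[352.697, 0.0, 257.964], [0.0, 352.697, 194.601], [0.0, 0.0, 1.0]], 'T': [[0.207, -0.595, 0.777, 1.179], [0.978, 0.137, -0.155, -0.022], [-0.014, 0.792, 0.611, 0.627], [0.0, 0.0, 0.0, 1.0]]}
scene stand 0.93 [146.6 247.5]
scene shaft_top 0.82 [133.7 204.7]
scene pulley 0.73 [137.5 224.2]
scene hub_top 0.84 [134.3 204.3]
scene hub_top 0.73 [131.4 203.2]
scene collar 0.96 [293.1 258.9]
scene collar 0.7 [330.1 254.5]
scene collar 0.52 [254.4 269.5]
scene weight 0.7 [270.2 215.6]
scene jar 0.72 [322.  210.4]
scene collar 0.82 [323.3 237.9 344.2 262.2]
scene collar 0.76 [285.4 241.7 303.6 263.7]
scene collar 0.5 [246.  257.7 261.1 274.9]
scene pulley 0.6 [108.2 198.3 162.9 245.2]
scene stand 0.84 [108.  200.2 182.3 287.7]
side {'K': [[370.163, 0.0, 257.986], [0.0, 370.163, 185.619], [0.0, 0.0, 1.0]], 'T': [[0.98, 0.103, -0.171, 0.444], [-0.199, 0.468, -0.861, -0.518], [-0.009, 0.878, 0.479, 0.461], [0.0, 0.0, 0.0, 1.0]]}
side stand 0.77 [272.1 349.2]
side shaft_top 0.61 [274.7 274.6]
side pulley 0.86 [275.3 308.4]
side hub_top 0.92 [276.2 270.9]
side hub_top 0.51 [271.2 308.4]
side collar 0.97 [285.3 213.6]
side weight 0.77 [214.5 225.9]
side jar 0.55 [211.2 191.9]
side collar 0.92 [272.5 192.6 293.9 219.6]
side collar 0.92 [267.2 176.6 290.3 194.3]
side collar 0.78 [294.8 222.4 312.8 241.8]
side collar 0.36 [201.3 162.  224.7 200.4]
side pulley 0.57 [226.9 258.7 323.2 346.6]
side stand 0.71 [199.6 270.5 360.4 382.6]
wrist {'K': [[294.661, 0.0, 257.309], [0.0, 294.661, 191.665], [0.0, 0.0, 1.0]], 'T': [[-0.439, -0.872, -0.216, 0.217], [0.898, -0.426, -0.106, -0.591], [0.0, -0.24, 0.971, 0.384], [0.0, 0.0, 0.0, 1.0]]}
1.15
```

View pics/a_scene.png

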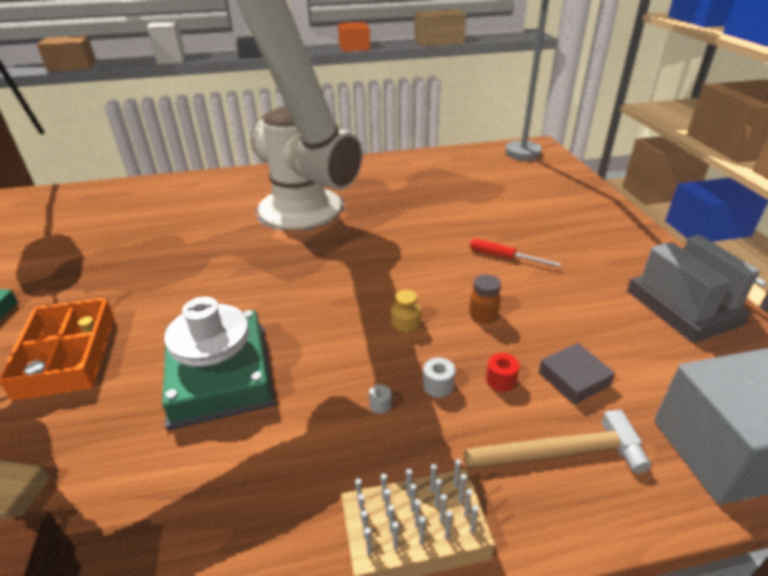

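View pics/a_side.png

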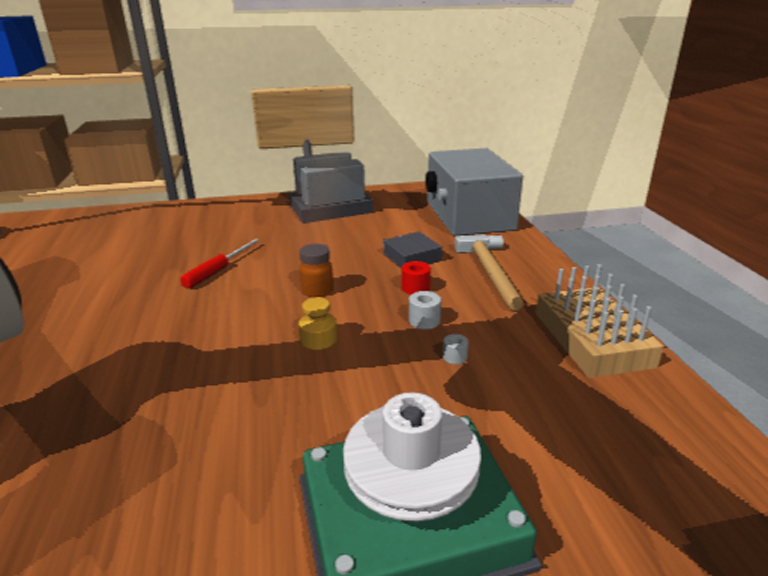

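```bash
python3 - <<'E'
from h import *
a=cv2.imread("pics/a_scene.png");b=cv2.imread("pics/a_side.png")
x=cv2.resize(a[330:420,350:530],(780,390),interpolation=cv2.INTER_CUBIC)
y=cv2.resize(b[235:385,290:490],None,fx=3,fy=2.5)[:, :]
y=cv2.resize(b[250:370,300:490],(600,380),interpolation=cv2.INTER_CUBIC)
cv2.imwrite("pics/a_cropscene.png",x);cv2.imwrite("pics/a_cropside.png",y)
cs,cd=get_calibration("scene"),get_calibration("side")
for n,p,q in [("hub",(134.3,204.3),(276.2,270.9)),("shaft",(133.7,204.7),(274.7,274.6)),("pul",(137.5,224.2),(275.3,308.4)),("stand",(146.6,247.5),(272.1,349.2)),
 ("collar293",(293.1,258.9),(285.3,213.6))]:
    print(n,tri([ray(cs,p),ray(cd,q)]))
print([onz(ray(cs,p),0) for p in[(293.1,258.9),(330.1,254.5),(254.4,269.5),(270.2,215.6),(322,210.4)]])
print([onz(ray(cd,p),0) for p in[(285.3,213.6),(279,190),(303,238),(214,225.9),(211,191.9)]])
E
```

```text
hub (array([ 0.53486867, -0.17065248,  0.14186253]), [np.float64(0.00022708620349698433), np.float64(0.00022708620349699634)])
shaft (array([ 0.53216237, -0.17299771,  0.13864516]), [np.float64(9.771089072287278e-05), np.float64(9.771089072277329e-05)])
pul (array([ 0.53311327, -0.1766967 ,  0.08263337]), [np.float64(0.000299871421887651), np.float64(0.00029987142188776604)])
stand (array([ 5.29369186e-01, -1.73863488e-01,  2.90311130e-04]), [np.float64(0.0009134571590366755), np.float64(0.0009134571590366201)])
collar293 (array([ 6.42048851e-01,  1.66368998e-01, -3.18999838e-04]), [np.float64(0.00012101225682956845), np.float64(0.00012101225682948296)])
[array([0.64245058, 0.16618086, 0.        ]), array([0.64839768, 0.25577572, 0.        ]), array([0.65390985, 0.07100676, 0.        ]), array([0.48002479, 0.14984178, 0.        ]), array([0.49058245, 0.29324865, 0.        ])]
[array([0.64188009, 0.16607712, 0.        ]), array([6.55067644e-01, 2.75641223e-01, 5.55111512e-17]), array([0.65331441, 0.06935963, 0.        ]), array([0.47803173, 0.15154733, 0.        ]), array([0.48507492, 0.30282959, 0.        ])]
```

Candidates for the collar in the scene picture (512-px coordinates): the grey ring at (293,252), the smaller grey ring at (254,267) and the red ring at (335,248). The description rules out red and asks for the larger of its colour, so I choose the one at (293,252), which sits at (0.642, 0.166). I'll check it in a crop.

View pics/a_cropscene.png

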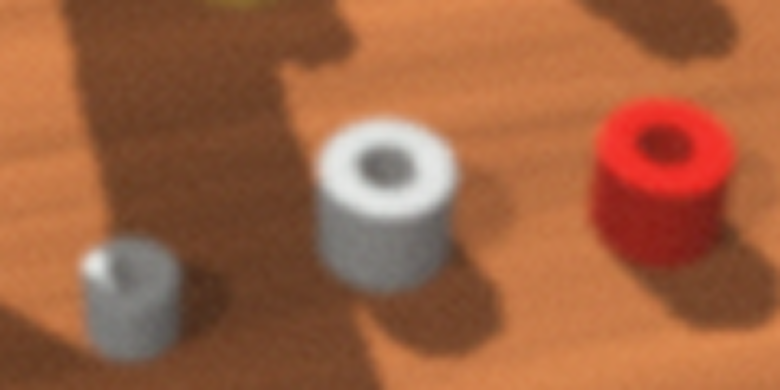

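View pics/a_wrist.png

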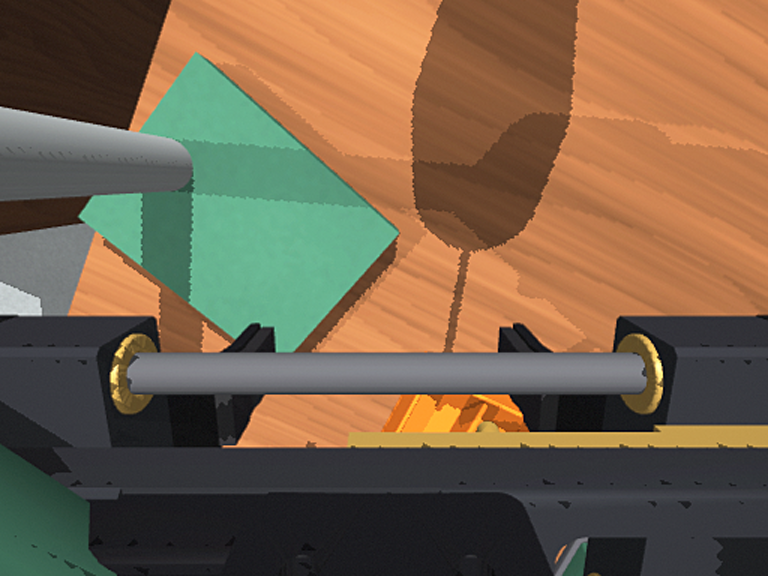

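```bash
python3 - <<'E'
from h import *
b=cv2.imread("pics/a_side.png")
y=cv2.resize(b[380:576,290:550],None,fx=3,fy=3,interpolation=cv2.INTER_CUBIC)
cv2.imwrite("pics/a_cropside2.png",y)
E
```

```text
(no output)
```

View pics/a_cropside2.png

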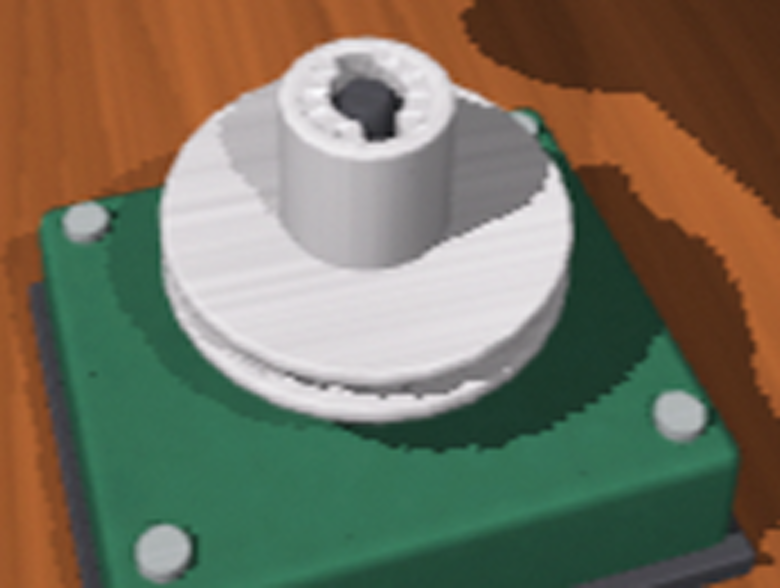

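The crop confirms the choice: the middle ring is grey and clearly larger than the grey one on its left. The side crop shows the keyways at about (355,65) and (378,135) and the four bolt heads. From those I get the stand and pulley yaw.

```bash
python3 - <<'E'
from h import *
cd=get_calibration("side")
f=lambda c:((290+c[0]/3)/1.5,(380+c[1]/3)/1.5)
B=[onz(ray(cd,f(c)),0.053)for c in[(86,220),(164,549),(680,412),(522,122)]]
for i in range(4):
    d=B[(i+1)%4]-B[i]; print(B[i][:2],"->len",np.hypot(*d[:2]),"ang",np.degrees(np.arctan2(d[1],d[0])))
print("ctr",np.mean(B,0))
k=[onz(ray(cd,f(c)),0.140)for c in[(353,66),(380,136)]]
d=k[0]-k[1];print(k,np.hypot(*d[:2]),np.degrees(np.arctan2(d[1],d[0])),(k[0]+k[1])/2)
E
```

```text
[ 0.45307027 -0.11925153] ->len 0.11970018220895597 ang -85.46918795619406
[ 0.46252601 -0.23857765] ->len 0.15011067347330379 ang 4.448974196072946
[ 0.61218437 -0.22693338] ->len 0.1216121962967424 ang 93.13852504989829
[ 0.60552608 -0.10550359] ->len 0.15307442451986442 ang -174.8472006271947
ctr [ 0.53332668 -0.17256654  0.053     ]
[array([ 0.53107951, -0.1618555 ,  0.14      ]), array([ 0.53173681, -0.1906937 ,  0.14      ])] 0.028845688062462484 91.30570104522918 [ 0.53140816 -0.1762746   0.14      ]
```

```bash
python3 -m inch '[{"fingers":8.7,"delta_pos":[-12,6,0],"spin":0},{"fingers":8.7,"delta_pos":[-24,12,0],"spin":0},{"fingers":8.7,"delta_pos":[-36,18,0],"spin":0},{"fingers":8.7,"delta_pos":[-48,23.5,0],"spin":0},{"fingers":8.7,"delta_pos":[-48,23.5,0],"spin":0},{"fingers":8.7,"delta_pos":[-48,23.5,0],"spin":0},{"fingers":8.7,"delta_pos":[-48,23.5,0],"spin":0},{"fingers":8.7,"delta_pos":[-48,23.5,0],"spin":0},{"fingers":8.7,"delta_pos":[-48,23.5,0],"spin":0},{"fingers":8.7,"delta_pos":[-48,23.5,0],"spin":0},{"fingers":8.7,"delta_pos":[-48,23.5,0],"spin":0},{"fingers":8.7,"delta_pos":[-48,23.5,0],"spin":0},{"fingers":8.7,"delta_pos":[-48,23.5,0],"spin":0},{"fingers":8.7,"delta_pos":[-48,23.5,0],"spin":0},{"fingers":8.7,"delta_pos":[-48,23.5,0],"spin":0}]'
python3 - <<'E'
from h import *
s=sense();print(s["time_s"],s["tcp_pos"],s["joints"])
im=capture("wrist");save("b_wrist",im)
for t in["hub_top","shaft_top","pulley","stand"]:
  for r in spot_point("wrist",t)[:3]: print(t,round(r["conf"],2),np.round(np.array(r["location"])*[512,384],1))
E
```

```text
time_s: 2.65
tcp_pos: [0.6018, -0.1406, 0.2228]
ee_rot: [[-0.899, -0.438, 0.0], [-0.438, 0.899, -0.0], [-0.0, -0.0, -1.0]]
wrist_force: [-0.2, -0.5, 0.0]
gripper_width: 0.996
2.65 [ 0.60181328 -0.14059398  0.2228084 ] [ 1.83740067e+00  2.13513547e+01 -5.69267151e-01  3.57684837e-03
 -6.80765212e+01 -6.58741261e+01]
hub_top 0.95 [255.4 108.3]
shaft_top 0.86 [258.4 105.6]
pulley 0.62 [259.8 109.4]
stand 0.71 [257.4 111.7]
```

View pics/b_wrist.png

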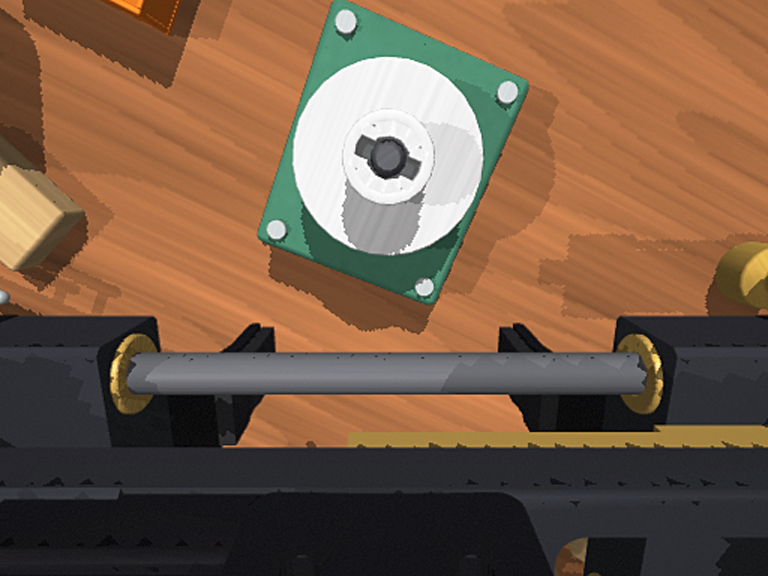

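The wrist view shows the pulley at (258,106) in 512-px coordinates, with the keyway slot running across it. The four bolts are at (231,14), (339,61), (184,153) and (283,191). I'll crop in for precision.

```bash
python3 - <<'E'
from h import *
b=cv2.imread("pics/b_wrist.png")
cv2.imwrite("pics/b_crop.png",cv2.resize(b[95:215,320:460],None,fx=5,fy=5,interpolation=cv2.INTER_CUBIC))
c=get_calibration("wrist")
B=[onz(ray(c,(p[0]/1.5,p[1]/1.5)),0.053)for p in[(346,21),(508,92),(425,287),(276,230)]]
for i in range(4):
    d=B[(i+1)%4]-B[i]; print(B[i][:2],"len",np.hypot(*d[:2]),"ang",np.degrees(np.arctan2(d[1],d[0])))
print("ctr",np.mean(B,0))
for z in (0.14,):
  for p in [(255.4,108.3),(258.4,105.6)]: print(onz(ray(c,p),z))
cs,cd=get_calibration("scene"),get_calibration("side")
print(tri([ray(cs,(134.3,204.3)),ray(cd,(276.2,270.9)),ray(c,(257.5,106))]))
E
```

```text
[ 0.46451928 -0.23836889] len 0.12015299555991012 ang 94.37749509077904
[ 0.45534831 -0.1185664 ] len 0.15003621614627735 ang 4.587312800910534
[ 0.60490391 -0.10656677] len 0.12060574726358003 ang -85.35144521243015
[ 0.61467823 -0.2267758 ] len 0.15060581172867826 ang -175.58521051226924
ctr [ 0.53486243 -0.17256946  0.053     ]
[ 0.53816032 -0.17430498  0.14      ]
[ 0.5352532  -0.17306265  0.14      ]
(array([ 0.535245  , -0.1718615 ,  0.14234404]), [np.float64(0.0011953527016059944), np.float64(0.0009762012259430958), np.float64(0.0018047755984662531)])
```

View pics/b_crop.png

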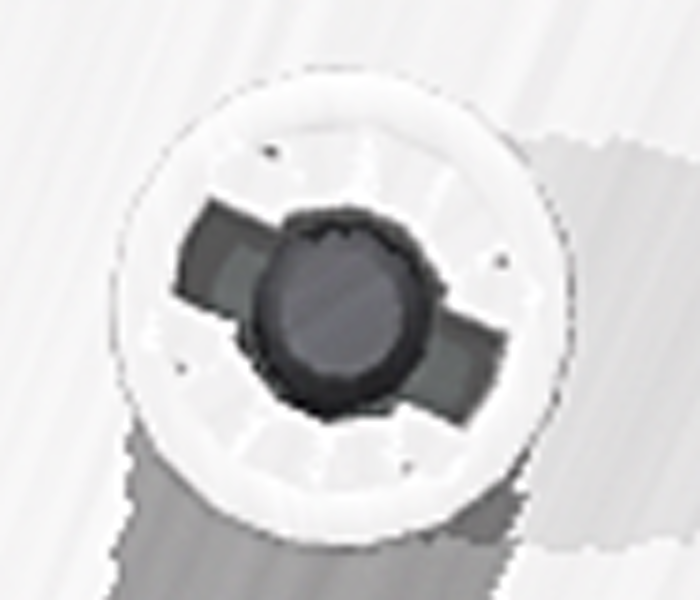

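```bash
python3 - <<'E'
from h import *
c=get_calibration("wrist")
P=lambda q,z=0.14:onz(ray(c,((320+q[0]/5)/1.5,(95+q[1]/5)/1.5)),z)
a,b=P((194,245)),P((482,384));d=a-b
print(a,b,np.hypot(*d[:2]),np.degrees(np.arctan2(d[1],d[0])),(a+b)/2)
for u,v in[((215,200),(505,340)),((173,290),(460,428))]:
    d=P(u)-P(v);print(np.degrees(np.arctan2(d[1],d[0])))
print("hubc",P((343,307)),"shaft tip",P((340,310)))
t=np.array(sense()["tcp_pos"]);R=np.array(sense()["ee_rot"])
print((R.T@(np.array([0.535,-0.1735,0.106])-t))*100)
E
```

```text
[ 0.53535412 -0.18989261  0.14      ] [ 0.53468963 -0.15621162  0.14      ] 0.03368754366712278 -88.8697573557785 [ 0.53502187 -0.17305212  0.14      ]
-88.74982228333675
-88.9136789815084
hubc [ 0.534106   -0.17303335  0.14      ] shaft tip [ 0.53451961 -0.17318509  0.14      ]
[ 7.51501314 -0.05019944 11.67634892]
```

```bash
python3 -m inch '[{"fingers":8.7,"delta_pos":[4,0,0],"spin":0},{"fingers":8.7,"delta_pos":[7.5,0,0],"spin":0},{"fingers":8.7,"delta_pos":[7.5,0,0],"spin":0},{"fingers":8.7,"delta_pos":[7.5,0,4],"spin":0},{"fingers":8.7,"delta_pos":[7.5,0,8],"spin":0},{"fingers":8.7,"delta_pos":[7.5,0,10.5],"spin":0},{"fingers":8.7,"delta_pos":[7.5,0,11.7],"spin":0},{"fingers":8.7,"delta_pos":[7.5,0,11.7],"spin":0},{"fingers":8.7,"delta_pos":[7.5,0,11.7],"spin":0},{"fingers":4.5,"delta_pos":[7.5,0,11.7],"spin":0},{"fingers":4.5,"delta_pos":[7.5,0,11.7],"spin":0},{"fingers":4.5,"delta_pos":[7.5,0,11.7],"spin":0},{"fingers":4.5,"delta_pos":[7.5,0,11.7],"spin":0},{"fingers":4.5,"delta_pos":[7.5,0,11.7],"spin":0},{"fingers":4.5,"delta_pos":[7.5,0,11.7],"spin":0},{"fingers":4.5,"delta_pos":[7.5,0,11.7],"spin":0},{"fingers":4.5,"delta_pos":[7.5,0,11.7],"spin":0}]'
```

```text
time_s: 4.6
tcp_pos: [0.5351, -0.1723, 0.1057]
ee_rot: [[-0.898, -0.439, -0.0], [-0.439, 0.898, 0.0], [0.0, 0.0, -1.0]]
wrist_force: [-0.1, 0.8, 1.2]
gripper_width: 0.57
```

```bash
python3 -m inch '[{"fingers":4.5,"delta_pos":[0,0,0],"spin":5},{"fingers":4.5,"delta_pos":[0,0,0],"spin":10},{"fingers":4.5,"delta_pos":[0,0,0],"spin":16},{"fingers":4.5,"delta_pos":[0,0,0],"spin":22},{"fingers":4.5,"delta_pos":[0,0,0],"spin":28},{"fingers":4.5,"delta_pos":[0,0,0],"spin":34},{"fingers":4.5,"delta_pos":[0,0,0],"spin":40},{"fingers":4.5,"delta_pos":[0,0,0],"spin":46},{"fingers":4.5,"delta_pos":[0,0,0],"spin":52},{"fingers":4.5,"delta_pos":[0,0,0],"spin":58},{"fingers":4.5,"delta_pos":[0,0,0],"spin":64},{"fingers":4.5,"delta_pos":[0,0,0],"spin":70},{"fingers":4.5,"delta_pos":[0,0,0],"spin":76},{"fingers":4.5,"delta_pos":[0,0,0],"spin":81},{"fingers":4.5,"delta_pos":[0,0,0],"spin":85},{"fingers":4.5,"delta_pos":[0,0,0],"spin":86.6},{"fingers":4.5,"delta_pos":[0,0,0],"spin":86.6},{"fingers":4.5,"delta_pos":[0,0,0],"spin":86.6}]'
python3 - <<'E'
from h import *
s=sense();print(s["time_s"],s["moment"],s["joints"])
for c in["side","wrist"]: save("c_"+c,capture(c))
E
```

```text
time_s: 6.4
tcp_pos: [0.5347, -0.1739, 0.1047]
ee_rot: [[-0.492, 0.871, -0.001], [0.871, 0.492, -0.002], [-0.001, -0.002, -1.0]]
wrist_force: [-0.0, -5.5, -3.7]
gripper_width: 0.574
6.4 [-1.9312751  -0.22235693  0.02805707] [-1.44765999e+00  2.25134144e+01 -1.75573086e+01  1.27759653e-01
 -5.00066316e+01 -1.49192755e+02]
```

View pics/c_side.png

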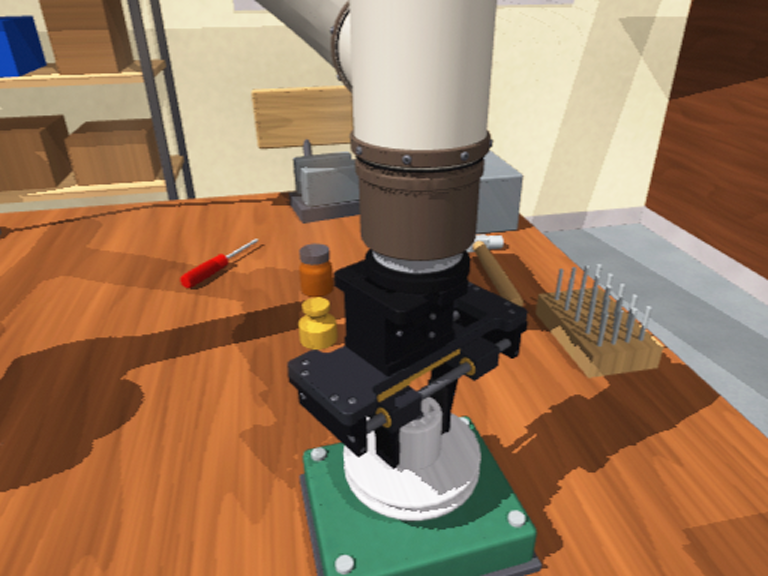

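View pics/c_wrist.png

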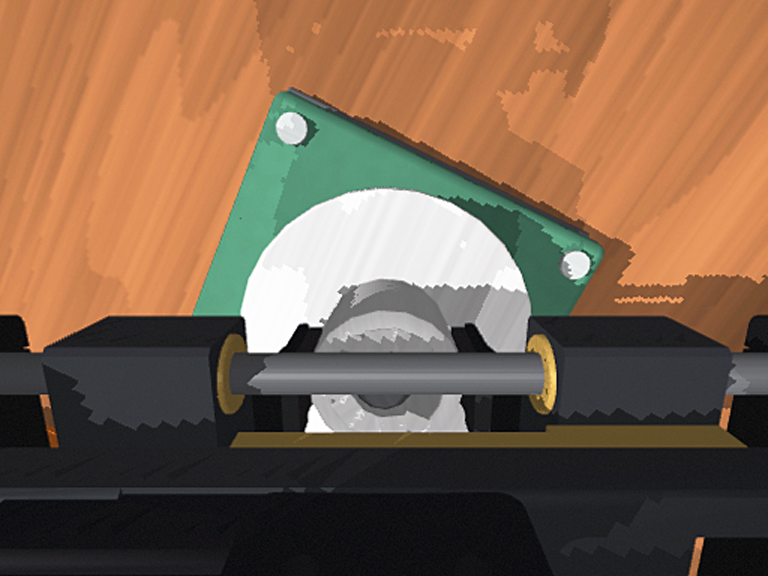

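The hub is gripped and turned. It may now be hanging in line with the keys, because the wrist carries about 3.7 N. I'll release it.

```bash
python3 -m inch '[{"fingers":6.5,"delta_pos":[0,0,0],"spin":0},{"fingers":8.0,"delta_pos":[0,0,0],"spin":0},{"fingers":8.0,"delta_pos":[0,0,0],"spin":0},{"fingers":8.0,"delta_pos":[0,0,0],"spin":0},{"fingers":8.0,"delta_pos":[0,0,0],"spin":0},{"fingers":8.0,"delta_pos":[0,0,0],"spin":0}]'
python3 - <<'E'
from h import *
for c in["side","wrist"]: save("d_"+c,capture(c))
E
```

```text
time_s: 7.1
tcp_pos: [0.5353, -0.1723, 0.1057]
ee_rot: [[-0.492, 0.871, 0.0], [0.871, 0.492, 0.0], [-0.0, 0.0, -1.0]]
wrist_force: [-0.7, -0.1, -0.5]
gripper_width: 0.909
```

View pics/d_side.png

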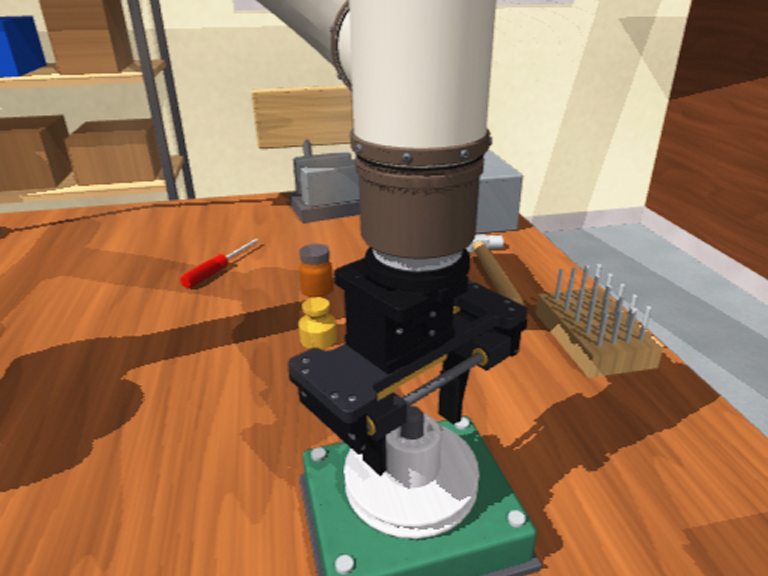

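View pics/d_wrist.png

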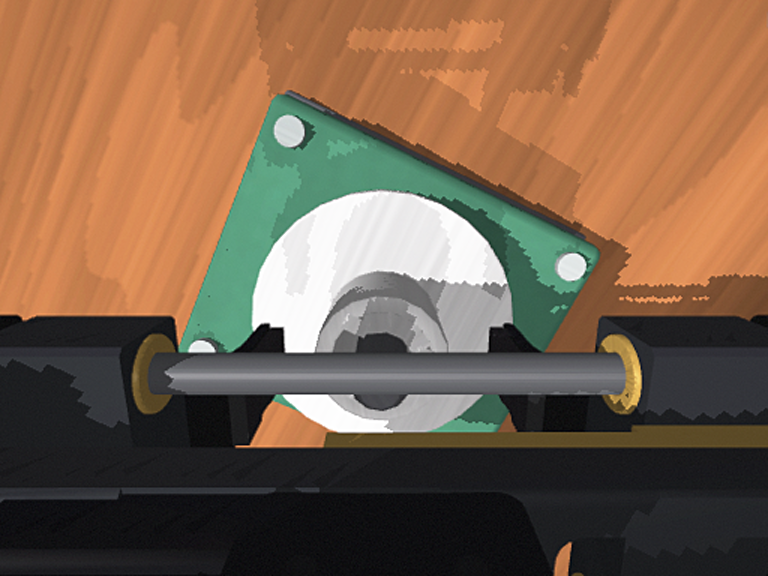

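The side view now shows the shaft standing clear above the hub, so the pulley has dropped. I'll lift off, verify it, then go over to the collar.

```bash
python3 -m inch '[{"fingers":8.7,"delta_pos":[0,0,-3],"spin":0},{"fingers":8.7,"delta_pos":[0,0,-7],"spin":0},{"fingers":8.7,"delta_pos":[0,0,-11.5],"spin":0},{"fingers":8.7,"delta_pos":[4,6.5,-11.5],"spin":0},{"fingers":8.7,"delta_pos":[8,13,-11.5],"spin":0},{"fingers":8.7,"delta_pos":[12,19.5,-11.5],"spin":0},{"fingers":8.7,"delta_pos":[16.7,26,-11.5],"spin":0},{"fingers":8.7,"delta_pos":[16.7,26,-11.5],"spin":0},{"fingers":8.7,"delta_pos":[16.7,26,-11.5],"spin":0},{"fingers":8.7,"delta_pos":[16.7,26,-11.5],"spin":0},{"fingers":8.7,"delta_pos":[16.7,26,-11.5],"spin":0},{"fingers":8.7,"delta_pos":[16.7,26,-11.5],"spin":0},{"fingers":8.7,"delta_pos":[16.7,26,-11.5],"spin":0}]'
python3 - <<'E'
from h import *
s=sense();print(s["time_s"],s["tcp_pos"],s["joints"])
for c in["side","scene","wrist"]:
  save("e_"+c,capture(c))
  for t in (["hub_top","shaft_top","pulley"] if c!="wrist" else ["collar"]):
    for r in spot_point(c,t)[:3]: print(c,t,round(r["conf"],2),np.round(np.array(r["location"])*[512,384],1))
for r in spot_in("wrist","collar")[:3]: print(round(r["conf"],2),np.round(np.array(r["extent"])*[512,384,512,384],1))
E
```

```text
time_s: 8.5
tcp_pos: [0.6789, 0.0992, 0.221]
ee_rot: [[-0.49, 0.872, -0.0], [0.872, 0.49, -0.0], [-0.0, -0.0, -1.0]]
wrist_force: [-0.1, -0.4, 0.4]
gripper_width: 1.002
8.5 [0.67888912 0.09924783 0.22095098] [ 2.17874486e+01  2.81405556e+01  1.00005690e+01  4.17477012e-03
 -7.18666452e+01 -1.72425115e+02]
side hub_top 0.59 [276.4 286.3]
side shaft_top 0.77 [273.7 277.3]
side pulley 0.86 [274.  319.3]
scene hub_top 0.74 [134.5 211.1]
scene shaft_top 0.79 [132.1 203.3]
scene pulley 0.72 [142.2 229.9]
wrist collar 0.97 [300.3  34. ]
wrist collar 0.92 [231.2 184. ]
wrist collar 0.85 [251.6 109.4]
0.77 [214.8 168.  244.  197.1]
0.74 [226.8  84.2 274.1 129.8]
0.62 [286.8   1.  330.3  61.4]
```

View pics/e_wrist.png

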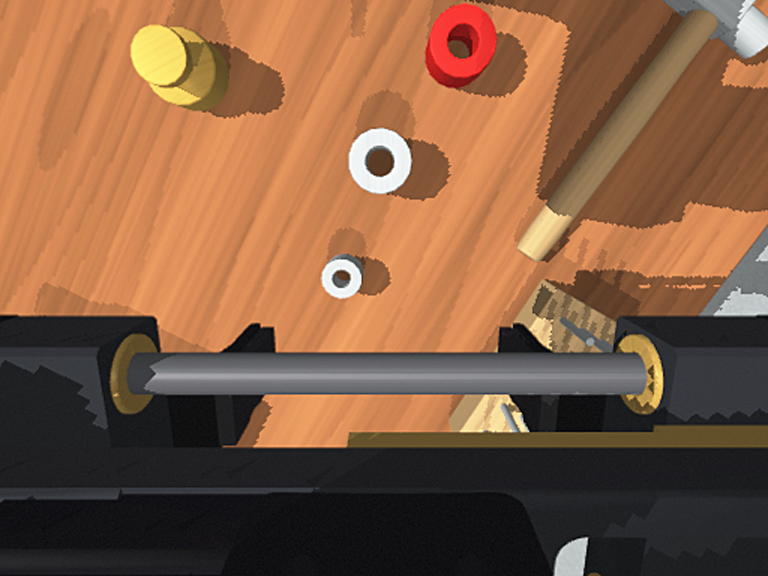

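View pics/e_side.png

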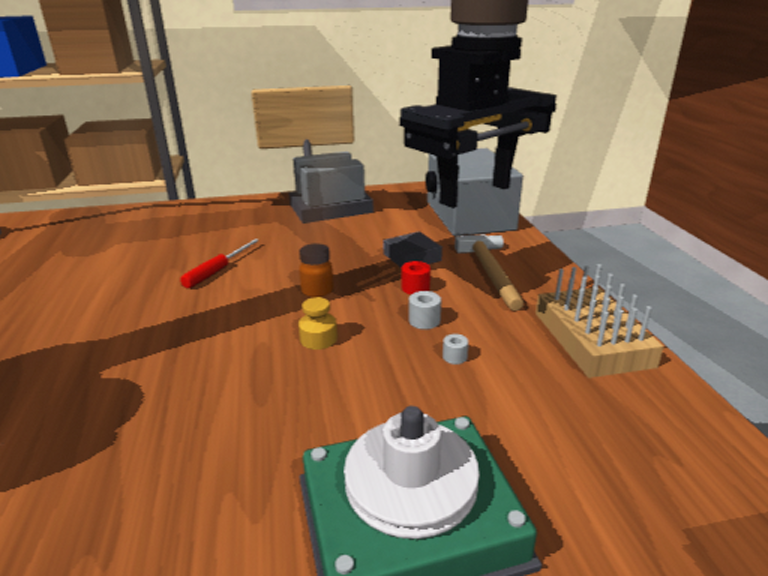

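The side view shows the pulley home with the dark shaft standing out of the hub at (274,277). The wrist view shows the larger grey ring at (253,107), with the small grey one at (228,185) and the red one at (308,29) clear of it. I'll measure both, and compare with the pin block.

```bash
python3 - <<'E'
from h import *
cs,cd,c=[get_calibration(n) for n in("scene","side","wrist")]
print("hub",tri([ray(cs,(134.5,211.1)),ray(cd,(276.4,286.3))]))
print("shaft",tri([ray(cs,(132.1,203.3)),ray(cd,(273.7,277.3))]))
print("pulley",tri([ray(cs,(142.2,229.9)),ray(cd,(274,319.3))]))
p=(380/1.5,161/1.5)
# collar top centre: scene crop (386,167), crop scale 780/180, offset (350,330)
sp=((350+386*180/780)/1.5,(330+167*90/390)/1.5)
print(sp,"collar top 2v",tri([ray(cs,sp),ray(c,p)]), tri([ray(cs,sp),ray(c,p),ray(cd,(425/1.5,300/1.5))]))
print("on .04",onz(ray(c,p),.04),onz(ray(cs,sp),.04))
d=[np.linalg.norm(onz(ray(c,(x/1.5,161/1.5)),.04)-onz(ray(c,p),.04)) for x in(348.5,411.5)];print("radii",d)
print("red",onz(ray(c,(461/1.5,40/1.5)),.04),"small",onz(ray(c,(342/1.5,277/1.5)),.03))
print("pins",[onz(ray(cs,(x/1.5,y/1.5)),z) for x,y,z in[(358,482,.07),(458,462,.07),(345,492,.03),(467,480,.03)]])
s=sense();R=np.array(s["ee_rot"]);t=np.array(s["tcp_pos"])
print("move",R.T@(np.array([*onz(ray(c,p),.04)[:2],0.010])-t)*100)
E
```

```text
hub (array([ 0.53369918, -0.17531949,  0.12131105]), [np.float64(0.0006075027826546817), np.float64(0.0006075027826546585)])
shaft (array([ 0.52904049, -0.17707198,  0.13960606]), [np.float64(0.0012820422539910887), np.float64(0.0012820422539910582)])
pulley (array([ 0.53126811, -0.17226647,  0.05984187]), [np.float64(0.0016877238299210834), np.float64(0.0016877238299209734)])
(292.71794871794873, 245.6923076923077) collar top 2v (array([0.6383654 , 0.16500842, 0.04026985]), [np.float64(0.00045353248877380846), np.float64(0.000453532488773874)]) (array([0.63697187, 0.16533499, 0.03774679]), [np.float64(0.0007944111113363706), np.float64(0.0014708800936579628), np.float64(0.0009870316620529823)])
on .04 [0.63849903 0.16544612 0.04      ] [0.63798115 0.16466146 0.04      ]
radii [np.float64(0.023440987540884608), np.float64(0.023441018642525815)]
red [0.64804801 0.26438676 0.04      ] small [0.65570011 0.07107717 0.03      ]
pins [array([0.82168005, 0.01007705, 0.07      ]), array([0.82110088, 0.13326023, 0.07      ]), array([ 0.80622797, -0.00565213,  0.03      ]), array([0.82292919, 0.14735541, 0.03      ])]
move [ 7.63869388 -0.38432826 21.05570432]
```

```bash
python3 -m inch '[{"fingers":8.7,"delta_pos":[3,-0.2,0],"spin":-8},{"fingers":8.7,"delta_pos":[6,-0.3,0],"spin":-16},{"fingers":8.7,"delta_pos":[7.6,-0.4,2],"spin":-20},{"fingers":8.7,"delta_pos":[7.6,-0.4,6],"spin":-20},{"fingers":8.7,"delta_pos":[7.6,-0.4,10],"spin":-20},{"fingers":8.7,"delta_pos":[7.6,-0.4,14],"spin":-20},{"fingers":8.7,"delta_pos":[7.6,-0.4,17],"spin":-20},{"fingers":8.7,"delta_pos":[7.6,-0.4,19.5],"spin":-20},{"fingers":8.7,"delta_pos":[7.6,-0.4,20.8],"spin":-20},{"fingers":8.7,"delta_pos":[7.6,-0.4,21.1],"spin":-20},{"fingers":8.7,"delta_pos":[7.6,-0.4,21.1],"spin":-20},{"fingers":8.7,"delta_pos":[7.6,-0.4,21.1],"spin":-20}]'
python3 - <<'E'
from h import *
s=sense();print(s["time_s"],s["joints"])
save("f_wrist",capture("wrist"))
save("f_scene",capture("scene"))
E
```

```text
time_s: 10.25
tcp_pos: [0.6397, 0.1656, 0.0112]
ee_rot: [[-0.76, 0.65, 0.003], [0.65, 0.76, 0.001], [-0.001, 0.003, -1.0]]
wrist_force: [0.1, -0.6, 0.2]
gripper_width: 1.001
10.25 [ 2.85152978e+01  3.68437865e+01 -7.54387150e+00  2.83654099e-02
 -4.54394330e+01 -1.59057994e+02]
```

View pics/f_wrist.png

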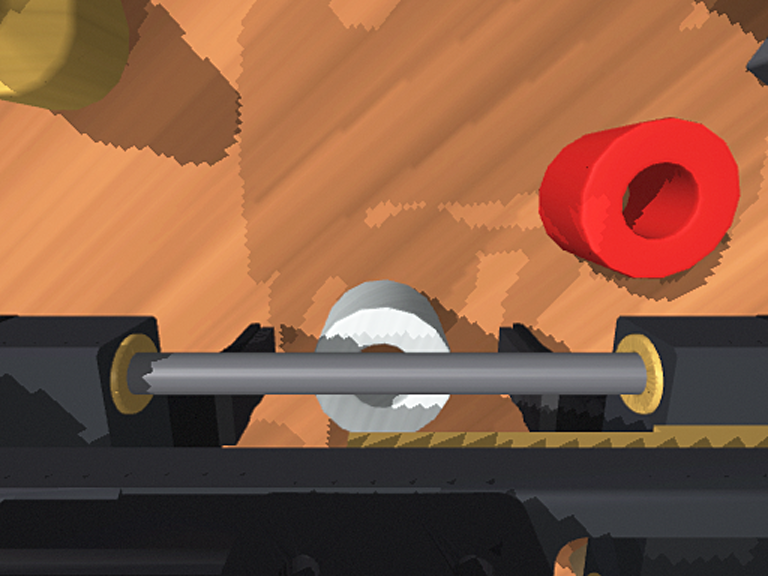

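The collar is centred between the fingers, at about (256,240) in the wrist image. I'll grip it and lift.

```bash
python3 -m inch '[{"fingers":4.2,"delta_pos":[0,0,0],"spin":0},{"fingers":4.2,"delta_pos":[0,0,0],"spin":0},{"fingers":4.2,"delta_pos":[0,0,0],"spin":0},{"fingers":4.2,"delta_pos":[0,0,0],"spin":0},{"fingers":4.2,"delta_pos":[0,0,0],"spin":0},{"fingers":4.2,"delta_pos":[0,0,0],"spin":0},{"fingers":4.2,"delta_pos":[0,0,0],"spin":0},{"fingers":4.2,"delta_pos":[0,0,0],"spin":0},{"fingers":4.2,"delta_pos":[0,0,-2],"spin":0},{"fingers":4.2,"delta_pos":[0,0,-5],"spin":0},{"fingers":4.2,"delta_pos":[0,0,-9],"spin":0},{"fingers":4.2,"delta_pos":[0,0,-13],"spin":0},{"fingers":4.2,"delta_pos":[0,0,-17],"spin":0},{"fingers":4.2,"delta_pos":[0,0,-19.5],"spin":0},{"fingers":4.2,"delta_pos":[0,0,-19.5],"spin":0},{"fingers":4.2,"delta_pos":[0,0,-19.5],"spin":0}]'
python3 - <<'E'
from h import *
s=sense();print(s["time_s"],s["tcp_pos"],s["joints"])
R=np.array(s["ee_rot"]);t=np.array(s["tcp_pos"])
for c in["wrist","side","scene"]: save("g_"+c,capture(c))
for xy in[(0.5347,-0.173)]: print(R.T@(np.array([*xy,t[2]])-t)*100)
E
```

```text
time_s: 11.95
tcp_pos: [0.6378, 0.1651, 0.2036]
ee_rot: [[-0.76, 0.65, -0.002], [0.65, 0.76, 0.001], [0.002, -0.001, -1.0]]
wrist_force: [-0.3, 0.3, -2.5]
gripper_width: 0.552
11.95 [0.63779115 0.16508328 0.20362318] [ 2.85144506e+01  2.60879745e+01  4.13904381e+00 -7.83779398e-02
 -6.81123650e+01 -1.59057018e+02]
[-1.41582459e+01 -3.23855673e+01 -4.51293589e-03]
```

View pics/g_wrist.png

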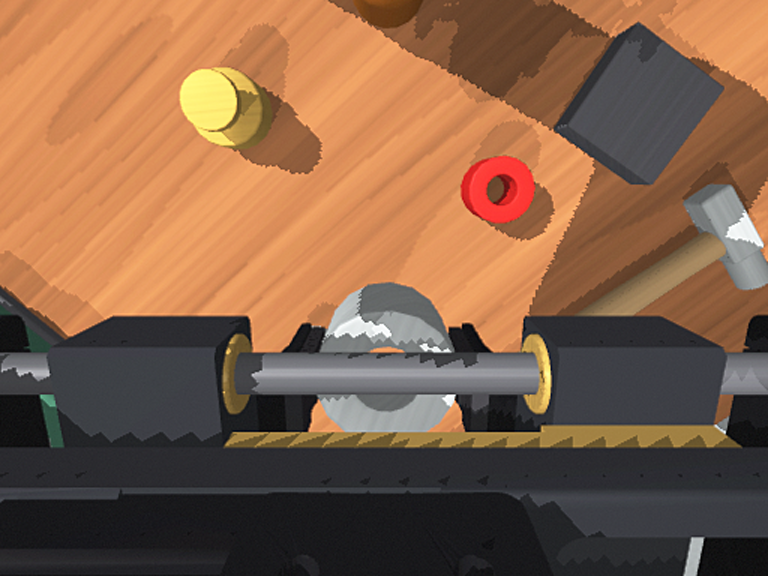

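View pics/g_side.png

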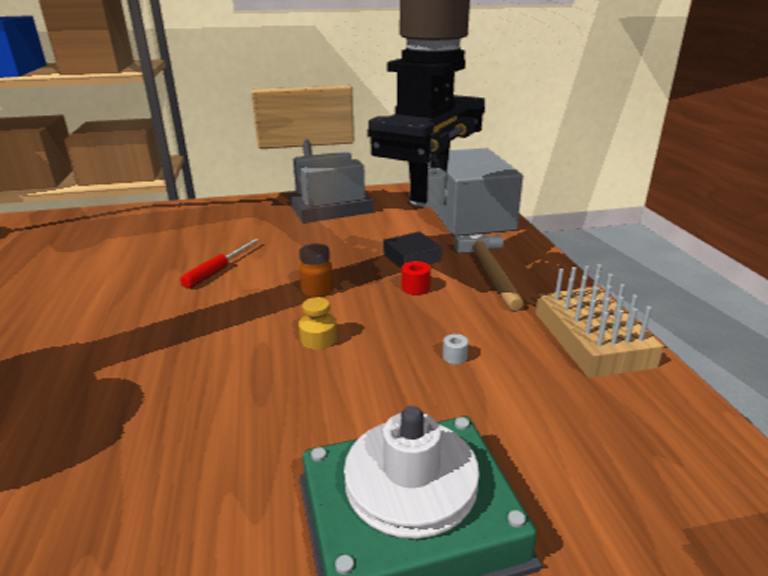

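```bash
python3 - <<'E'
from h import *
c=get_calibration("wrist");s=sense();R=np.array(s["ee_rot"]);t=np.array(s["tcp_pos"])
for e in(-.002,-.001,0,.001,.002):
    print(e,"bot+x",(proj(c,t+R@[e+.024,0,.0105])*1.5).round(1),"top+x",(proj(c,t+R@[e+.024,0,-.0295])*1.5).round(1),"bot-x",(proj(c,t+R@[e-.024,0,.0105])*1.5).round(1),"bore top-x",(proj(c,t+R@[e-.011,0,-.0295])*1.5).round(1),"top-x",(proj(c,t+R@[e-.024,0,-.0295])*1.5).round(1))
im=cv2.imread("pics/g_wrist.png")
cv2.imwrite("pics/g_crop.png",cv2.resize(im[270:450,290:480],None,fx=4,fy=3.3,interpolation=cv2.INTER_CUBIC))
E
```

```text
-0.002 bot+x [385.6 286.1] top+x [385.4 316.4] bot-x [385.6 395.4] bore top-x [385.5 417.3] top-x [385.5 451.9]
-0.001 bot+x [385.6 283.6] top+x [385.4 313.4] bot-x [385.6 393.3] bore top-x [385.5 414.6] top-x [385.5 449.3]
0 bot+x [385.6 281.2] top+x [385.4 310.3] bot-x [385.6 391.2] bore top-x [385.5 411.9] top-x [385.5 446.7]
0.001 bot+x [385.6 278.7] top+x [385.4 307.2] bot-x [385.6 389. ] bore top-x [385.5 409.1] top-x [385.5 444. ]
0.002 bot+x [385.6 276.3] top+x [385.4 304.1] bot-x [385.6 386.8] bore top-x [385.5 406.4] top-x [385.5 441.4]
```

View pics/g_crop.png

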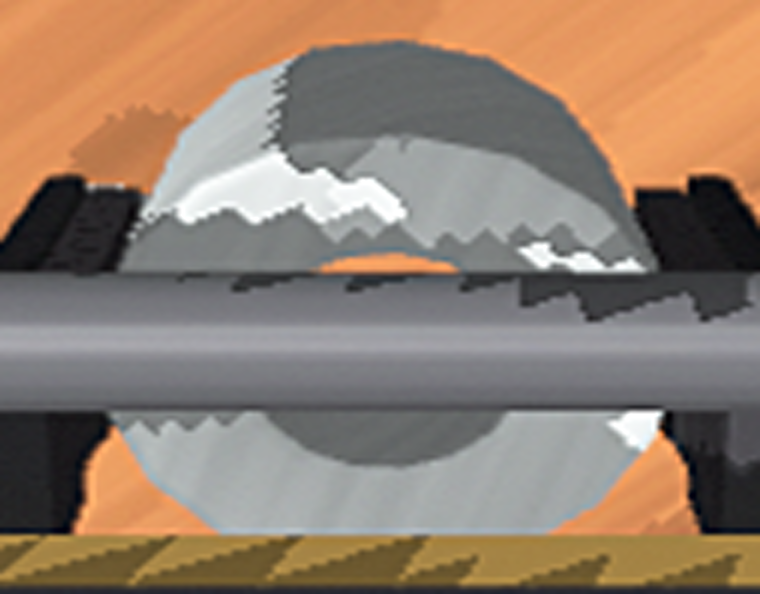

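The collar is held (48 mm opening, 2.5 N) and sits within about 0.5 mm of the tool axis. I'll go beside the shaft for a close wrist measurement.

```bash
python3 -m inch '[{"fingers":4.2,"delta_pos":[-2,-3,0],"spin":0},{"fingers":4.2,"delta_pos":[-4.4,-6.6,0],"spin":0},{"fingers":4.2,"delta_pos":[-6.8,-10.2,0],"spin":0},{"fingers":4.2,"delta_pos":[-9.2,-13.8,0],"spin":0},{"fingers":4.2,"delta_pos":[-11.6,-17.4,0],"spin":0},{"fingers":4.2,"delta_pos":[-14,-21,0],"spin":0},{"fingers":4.2,"delta_pos":[-16.4,-24.6,0],"spin":0},{"fingers":4.2,"delta_pos":[-18.8,-28.2,0],"spin":0},{"fingers":4.2,"delta_pos":[-20.6,-31,0],"spin":0},{"fingers":4.2,"delta_pos":[-21.6,-32.4,0],"spin":0},{"fingers":4.2,"delta_pos":[-21.6,-32.4,0],"spin":0},{"fingers":4.2,"delta_pos":[-21.6,-32.4,0],"spin":0},{"fingers":4.2,"delta_pos":[-21.6,-32.4,0],"spin":0},{"fingers":4.2,"delta_pos":[-21.6,-32.4,0],"spin":0},{"fingers":4.2,"delta_pos":[-21.6,-32.4,0],"spin":0},{"fingers":4.2,"delta_pos":[-21.6,-32.4,0],"spin":0}]'
python3 - <<'E'
from h import *
s=sense();print(s["time_s"],s["tcp_pos"],s["joints"])
c=get_calibration("wrist");im=capture("wrist");save("h_wrist",im)
for t in["shaft_top","hub_top"]:
  for r in spot_point("wrist",t)[:2]:
    p=np.array(r["location"])*[512,384];print(t,round(r["conf"],2),p.round(1),onz(ray(c,p),.14 if t[0]=="s" else .118))
q=proj(c,(0.535,-0.173,.13));print(q)
x,y=int(q[0]),int(q[1])
im=im[y-45:y+45,x-60:x+60,::-1]
cv2.imwrite("pics/h_crop.png",cv2.resize(im,None,fx=6,fy=6,interpolation=cv2.INTER_CUBIC));print("crop origin",x-60,y-45)
E
```

```text
time_s: 13.7
tcp_pos: [0.5923, -0.2208, 0.2047]
ee_rot: [[-0.761, 0.649, 0.0], [0.649, 0.761, 0.0], [-0.0, 0.0, -1.0]]
wrist_force: [-0.6, -0.7, -2.1]
gripper_width: 0.552
13.7 [ 0.59229817 -0.2208432   0.20465058] [-5.80697038e+00  2.34252395e+01 -1.94924867e-02 -3.51023520e-03
 -6.65455906e+01 -1.24671734e+02]
shaft_top 0.88 [257.4 101.6] [ 0.53455426 -0.17125891  0.14      ]
[256.03075717 104.33292615]
crop origin 196 59
```

View pics/h_crop.png

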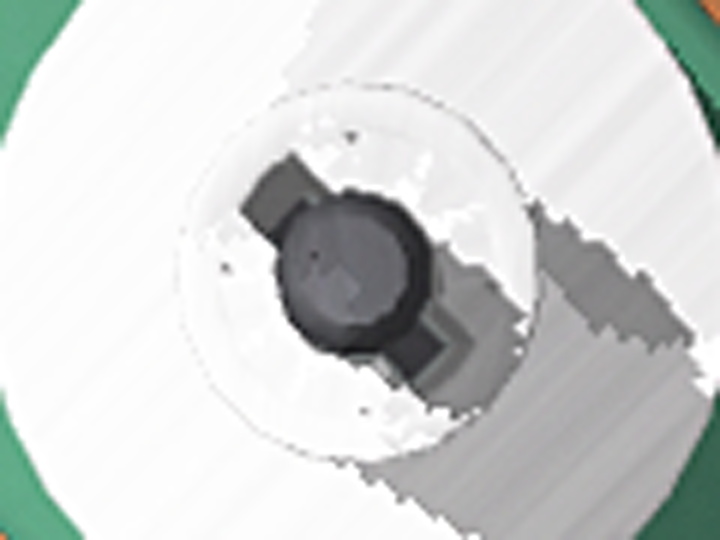

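View pics/h_wrist.png

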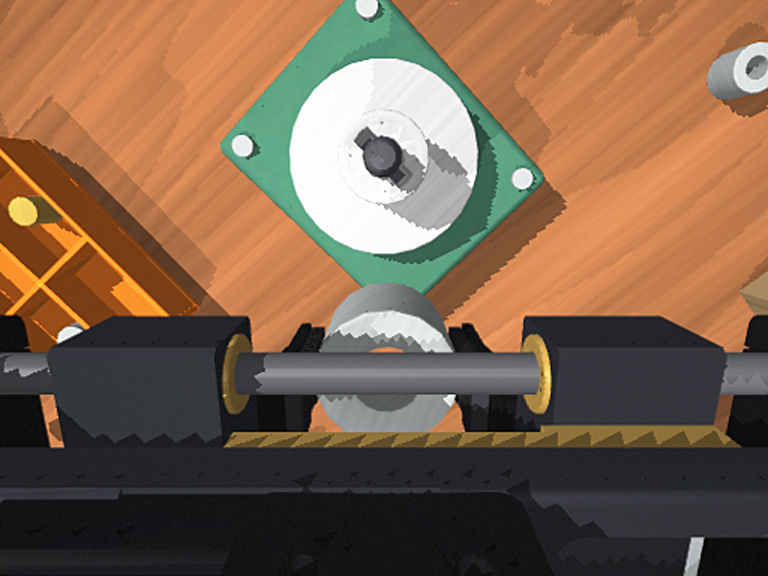

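```bash
python3 - <<'E'
from h import *
c=get_calibration("wrist");s=sense();R=np.array(s["ee_rot"]);t=np.array(s["tcp_pos"])
f=lambda q:(196+(q[0]+.5)/6-.5,59+(q[1]+.5)/6-.5)
for n,q,z in[("tip",(345,267),.14),("hub",(360,271),.118)]:
    p=onz(ray(c,f(q)),z);print(n,p,(R.T@(p-t)*100).round(2))
print("hub z from size", (R.T@(np.array([.5347,-.173,.152])-t)*100).round(2))
E
```

```text
tip [ 0.53319299 -0.1747373   0.14      ] [ 7.51 -0.29  6.46]
hub [ 0.53387834 -0.1730643   0.118     ] [ 7.57 -0.12  8.66]
hub z from size [ 7.51 -0.06  5.26]
```

```bash
python3 -m inch '[{"fingers":4.2,"delta_pos":[3,-0.1,0],"spin":0},{"fingers":4.2,"delta_pos":[6,-0.1,0],"spin":0},{"fingers":4.2,"delta_pos":[7.5,-0.14,0],"spin":0},{"fingers":4.2,"delta_pos":[7.5,-0.14,0],"spin":0},{"fingers":4.2,"delta_pos":[7.5,-0.14,2],"spin":0},{"fingers":4.2,"delta_pos":[7.5,-0.14,4],"spin":0},{"fingers":4.2,"delta_pos":[7.5,-0.14,4.8],"spin":0},{"fingers":4.2,"delta_pos":[7.5,-0.14,4.8],"spin":0},{"fingers":4.2,"delta_pos":[7.5,-0.14,4.8],"spin":0}]'
python3 - <<'E'
from h import *
print(sense()["moment"])
for c in["side","scene"]:
  im=capture(c);save("i_"+c,im)
  x,y=(274,275) if c=="side" else (132,204)
  cv2.imwrite(f"pics/i_crop_{c}.png",cv2.resize(im[y-50:y+40,x-60:x+60,::-1],None,fx=5,fy=5,interpolation=cv2.INTER_CUBIC))
E
```

```text
time_s: 14.75
tcp_pos: [0.5351, -0.1743, 0.1572]
ee_rot: [[-0.76, 0.65, 0.001], [0.65, 0.76, -0.001], [-0.001, 0.0, -1.0]]
wrist_force: [-0.1, -0.8, -2.3]
gripper_width: 0.551
[-0.06489239 -0.05772546 -0.03037869]
```

View pics/i_crop_side.png

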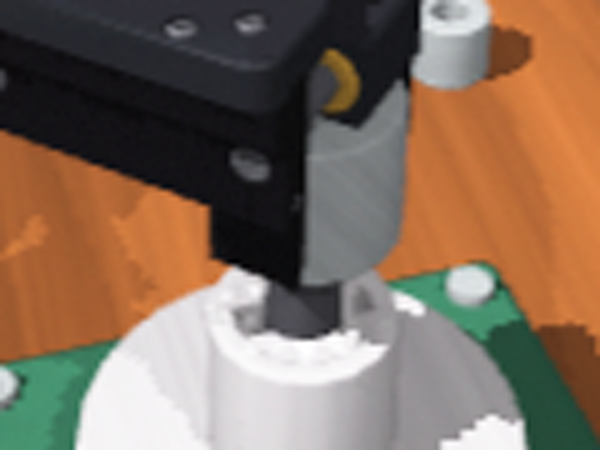

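View pics/i_crop_scene.png

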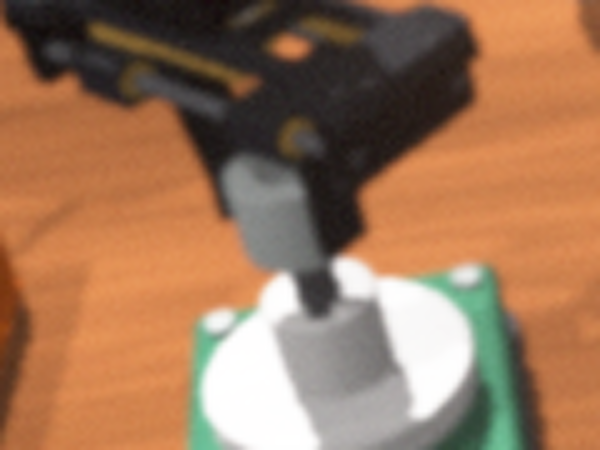

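```bash
python3 - <<'E'
from h import *
for n,(x,y) in{"side":(274,275),"scene":(132,204)}.items():
    c=get_calibration(n);g=lambda p:(((proj(c,p)-[x-60,y-50])+.5)*5-.5).round(1)
    def extent(cx,cy,r,z):
        a=np.radians(np.arange(0,360,3));P=np.array([g((cx+r*np.cos(t),cy+r*np.sin(t),z)) for t in a]);return P[:,0].min(),P[:,0].max(),P[:,1].min(),P[:,1].max()
    print(n,"collar bottom",extent(.5351,-.1743,.024,.147),"hub top",extent(.5345,-.1733,.025,.118),"shaft at.125",extent(.5345,-.1733,.010,.125))
E
```

```text
side collar bottom (np.float64(222.2), np.float64(415.0), np.float64(163.6), np.float64(294.4)) hub top (np.float64(216.2), np.float64(410.8), np.float64(243.6), np.float64(383.5)) shaft at.125 (np.float64(274.6), np.float64(352.9), np.float64(262.7), np.float64(318.2))
scene collar bottom (np.float64(245.1), np.float64(359.0), np.float64(211.7), np.float64(280.9)) hub top (np.float64(261.7), np.float64(377.4), np.float64(259.2), np.float64(332.1)) shaft at.125 (np.float64(293.0), np.float64(339.6), np.float64(268.4), np.float64(297.5))
```

The two views agree to about 1 mm that the collar is over the shaft. I'll lower it gently onto the cone.

```bash
python3 -m inch '[{"fingers":4.2,"delta_pos":[0,0,0.4],"spin":0},{"fingers":4.2,"delta_pos":[0,0,0.8],"spin":0},{"fingers":4.2,"delta_pos":[0,0,1.1],"spin":0},{"fingers":4.2,"delta_pos":[0,0,1.4],"spin":0},{"fingers":4.2,"delta_pos":[0,0,1.4],"spin":0},{"fingers":4.2,"delta_pos":[0,0,1.4],"spin":0}]'
```

```text
time_s: 15.45
tcp_pos: [0.5342, -0.1739, 0.1425]
ee_rot: [[-0.76, 0.65, -0.0], [0.65, 0.76, -0.0], [0.0, -0.0, -1.0]]
wrist_force: [-0.3, -0.2, -1.9]
gripper_width: 0.551
```

No contact force with the underside at about 132 mm, so the bore is over the tip. I'll go on.

```bash
python3 -m inch '[{"fingers":4.2,"delta_pos":[0,0,0.3],"spin":0},{"fingers":4.2,"delta_pos":[0,0,0.6],"spin":0},{"fingers":4.2,"delta_pos":[0,0,0.9],"spin":0},{"fingers":4.2,"delta_pos":[0,0,1.1],"spin":0},{"fingers":4.2,"delta_pos":[0,0,1.1],"spin":0},{"fingers":4.2,"delta_pos":[0,0,1.1],"spin":0}]'
```

```text
time_s: 16.05
tcp_pos: [0.5342, -0.1739, 0.1315]
ee_rot: [[-0.76, 0.65, -0.0], [0.65, 0.76, -0.0], [0.0, -0.0, -1.0]]
wrist_force: [0.4, -0.8, -1.2]
gripper_width: 0.547
```

```bash
python3 -m inch '[{"fingers":4.2,"delta_pos":[0,0,0.1],"spin":0},{"fingers":4.2,"delta_pos":[0,0,0.2],"spin":0},{"fingers":4.2,"delta_pos":[0,0,0.3],"spin":0},{"fingers":4.2,"delta_pos":[0,0,0.3],"spin":0}]'
```

```text
time_s: 16.45
tcp_pos: [0.5341, -0.1739, 0.1284]
ee_rot: [[-0.76, 0.65, -0.0], [0.65, 0.76, 0.0], [0.0, -0.0, -1.0]]
wrist_force: [-1.1, 0.9, -2.1]
gripper_width: 0.551
```

Almost down, with the underside at about 118–119 mm. I'll release, then lift straight up.

```bash
python3 -m inch '[{"fingers":5.2,"delta_pos":[0,0,0],"spin":0},{"fingers":6.0,"delta_pos":[0,0,0],"spin":0},{"fingers":8.0,"delta_pos":[0,0,0],"spin":0},{"fingers":8.7,"delta_pos":[0,0,0],"spin":0},{"fingers":8.7,"delta_pos":[0,0,0],"spin":0},{"fingers":8.7,"delta_pos":[0,0,0],"spin":0},{"fingers":8.7,"delta_pos":[0,0,-2],"spin":0},{"fingers":8.7,"delta_pos":[0,0,-5],"spin":0},{"fingers":8.7,"delta_pos":[0,0,-9],"spin":0},{"fingers":8.7,"delta_pos":[-4,0,-9],"spin":0},{"fingers":8.7,"delta_pos":[-8,0,-9],"spin":0},{"fingers":8.7,"delta_pos":[-8,0,-9],"spin":0},{"fingers":8.7,"delta_pos":[-8,0,-9],"spin":0}]'
python3 - <<'E'
from h import *
c=get_calibration("wrist");save("j_wrist",capture("wrist"))
for c in["side","scene"]:
  im=capture(c);save("j_"+c,im)
  x,y=(274,285) if c=="side" else (137,210)
  cv2.imwrite(f"pics/j_crop_{c}.png",cv2.resize(im[y-50:y+60,x-65:x+65,::-1],None,fx=5,fy=5,interpolation=cv2.INTER_CUBIC))
E
```

```text
time_s: 17.75
tcp_pos: [0.5948, -0.2262, 0.2174]
ee_rot: [[-0.759, 0.651, -0.002], [0.651, 0.759, 0.001], [0.002, -0.001, -1.0]]
wrist_force: [-0.5, 0.1, 0.6]
gripper_width: 0.999
```

View pics/j_crop_side.png

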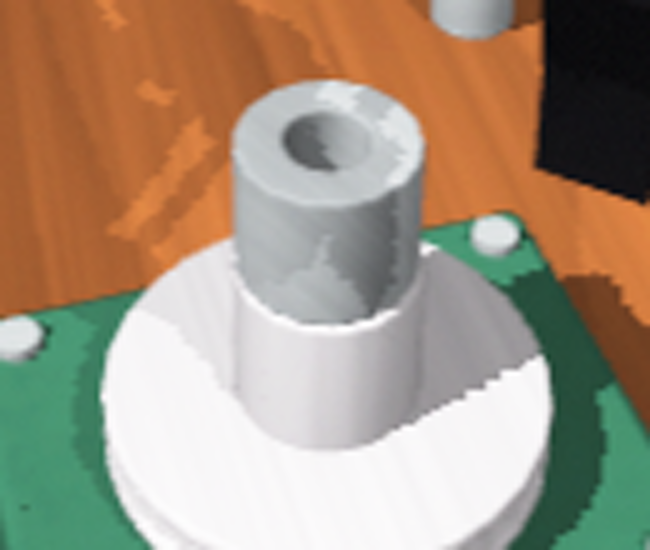

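View pics/j_wrist.png

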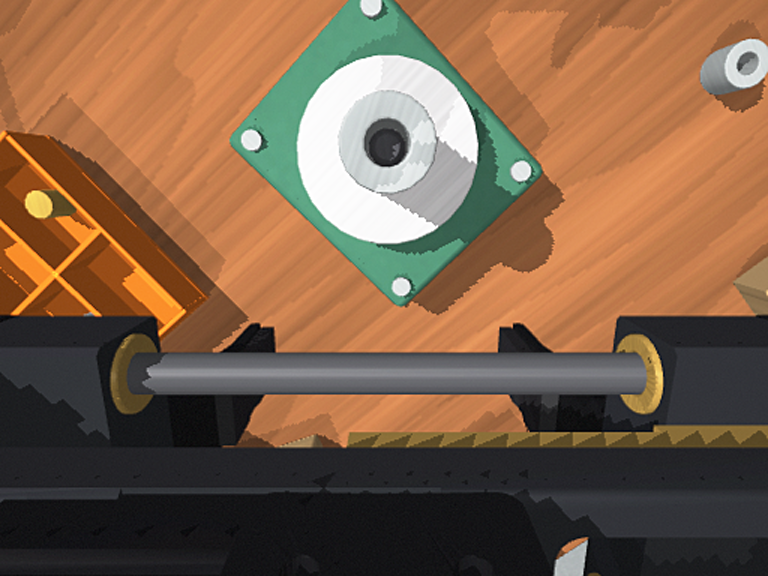

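View pics/j_crop_scene.png

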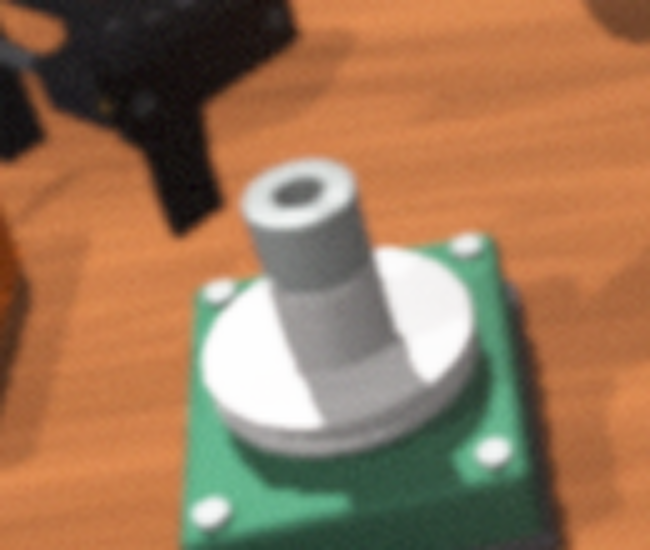

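The crops show the collar standing flat on the hub with no gap, coaxial with it, and the gripper clear. One last numeric check of the heights and the bystanders before handing in.

```bash
python3 - <<'E'
from h import *
cs,cd,c=[get_calibration(n) for n in("scene","side","wrist")]
# collar top rim centres: side crop ellipse (328,144), scene crop (300,193)
ps=(209+328/5,235+144/5); pc=(72+300/5,160+193/5)
print("collar top",tri([ray(cd,ps),ray(cs,pc)]),tri([ray(cd,ps),ray(cs,pc),ray(c,(388/1.5,142/1.5))]))
# hub-disc centre (disc top z should be .076)
for cam in("side","scene"):
  capture(cam)
  for t in["pulley","collar","weight","jar"]:
    for r in spot_point(cam,t)[:1]: print(cam,t,round(r["conf"],2),np.round(np.array(r["location"])*[512,384],1))
s=sense();print(s["time_s"],s["wrist_force"])
finish_job()
E
```

```text
collar top (array([ 0.53199694, -0.17268843,  0.15577922]), [np.float64(6.935288490674781e-05), np.float64(6.935288490673282e-05)]) (array([ 0.53271894, -0.17230886,  0.15583981]), [np.float64(0.0007412790269226528), np.float64(0.0004428057607989845), np.float64(0.0009075282289630185)])
side pulley 0.83 [273.7 319.4]
side collar 0.92 [272.9 286.5]
side weight 0.67 [212.3 226.3]
side jar 0.6 [210.2 192.9]
scene pulley 0.89 [135.7 230.4]
scene collar 0.96 [333.5 255.5]
scene weight 0.63 [270.8 217.4]
scene jar 0.64 [323.1 206.2]
18.4 [-0.1124711   0.14208861  0.91598397]
the job is handed in; nothing more can be done
```

The pulley is home on the shoulder, the collar stands flat on its hub, and the job was handed in at 18.4 s with the gripper open and clear.

- **Pulley:** I gripped the hub, turned it 86.6° clockwise seen from above so its keyways lined up with the keys, and let go; it dropped. Two views put the hub top at 121 mm and the underside at 60 mm, against 118 and 56 mm expected. That is slightly high, but 22 mm lower than it would be on top of the keys, and the pictures show the shaft standing out of the hub.
- **Collar:** I took the larger grey ring, not the small grey or the red one. It went over the shaft with no contact force showing. After release, its top measured 156 mm against 158 mm expected, within about 2 mm, and no gap shows to the hub.
- **Bystanders:** The network found the weight and the jar within about 2 px of where they started in both views, except the jar in the scene view, which read 4 px off in row. They stood well clear of every move, so I take them as unmoved.
- **Disagreements:** Before I lowered the collar, my estimates of the shaft axis differed by about 2 mm, but it went on without trouble. In the last check the scene-view network marked the red ring as the collar, so I went by the pictures and the measured height instead.

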